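# Feel the end float of a pump drive's shaft and centre it

## Task

The bare drive shaft of the bench pump floats a little along its axis between two hidden stops. Gently push the shaft in by its flange until it comes up against the inner stop, then pull it out against the outer stop, and finally leave it midway between the two stops and let go. Pause for a moment at each stop, never push or pull on a stop with more than 20 N, and leave the things round the pump where they are.

Things in the scene. Friction and masses are not known exactly. Their poses are not given: they have to be found in the camera images.
- drive: Pump drive: white box with an aluminium front plate on four feet, fixed to the worktop, 124 mm deep (x -54 to +70 mm), 112 wide (y), 122 high. Origin: centre under the box, on the worktop, in the shaft's vertical plane. Its -x axis points out of the front plate along the level shaft, roughly towards the robot; z is up. The shaft's axis is 90 mm above the worktop.
- flange (a point): Centre of the plain steel disc (flange) on the shaft's outer end, the part to handle: 56 mm diameter, 14 mm thick along the drive's x. Behind it, towards the drive, a hub of 24 mm diameter and 13 mm length, then bare shaft; nothing in front. Pinch it from above across its thickness, fingertips at least 14 mm above this point (over the hub), or across its diameter.
- shaft: The steel shaft, 10 mm thick, with the flange; origin as flange, axes as the drive's. It slides only along the drive's x, cannot turn, drags with about 2 N and stays where left. Back of disc to bearing nose: always over 45 mm. The play between the stops is 10 to 30 mm in all; it starts 3 mm or more from both stops, which are hidden and must be felt.
- seat (a point): Centre of the front face of the bearing nose, an aluminium cylinder of 36 mm diameter standing out of the drive's front plate round the shaft; axes as the drive's. Both stops are inside the nose and move with it. How far the flange stands from it at either stop is not known and differs each time.
- nose: The bearing nose; origin on the shaft's axis 50 mm behind its front face, axes as the drive's. It sits on stiff springs: with the shaft pressed on either stop it gives about 1 mm per 4 N in that direction, and goes back when released. So a stop is felt as a rise of 4 N per mm on top of the 2 N drag. It may bear 20 N (5 mm) at most.
- timer: Bystander: small white lab timer, 59x66x22 mm, lying left of the shaft (seen from the robot). Origin: centre of its underside.
- amber_bottle: Bystander: brown reagent bottle, 40 mm diameter, 82 mm high, standing at the left side of the drive. Origin: centre of its underside.
- dish: Bystander: closed Petri dish, 93 mm diameter, 16 mm high, at the right side of the drive. Origin: centre of its underside.
- forceps: Bystander: steel forceps, 136 mm long, 15 mm wide, 6 mm thick, lying on the worktop crosswise under the shaft. Origin: centre of the underside.

How it is judged:
By the outcome, as a careful person would: the job done as asked, in the order asked, and still so for the second after the job is handed in, with the robot touching nothing.
It also fails if it takes over 51 s, if anything falls off the work surface, if the arm or the gripper's body presses on something with over 40 N, if the wrist force passes 120 N, or if a joint passes its speed limit or range.

## Robot

A 6-joint arm with a two-finger parallel gripper is mounted at the origin on a cart in front of the work surface, level with it; the furniture and walls round the work are solid. World frame = base frame: x ahead of the robot, y to its left, z up, the work surface at z = 0. Lengths are in m, angles in rad, forces in N, time in s.
With the tool pointing down it reaches from about 0.375 to 0.975 m from the base axis. Payload 3.8 kg.
Tool frame: the origin (TCP) lies at the very end of the fingers, on their centre line; the grasp point (between the pads) lies 19 mm behind it; z points along the fingers, y is the line along which they close (so a half turn about z gives the same grasp; the last joint's range is limited). The gripper opens to 85 mm and grips with 20 to 120 N. Pads are 22 mm wide; open, the fingers measure 114 mm over their backs; the gripper's body (76 mm by 85 mm) begins 54 mm behind the grasp point. The pads swing forward as they close: fully open they stand 13 mm farther back than shut.
Start: joints at [-1.363, 0.264, 1.604, -0, 1.274, -0.037], TCP at [0.164, -0.655, 0.231] pointing down, gripper open.
Joint ranges: [-2.63, 2.63], [-0.94, 2.18], [0.31, 2.57], [-1.31, 4.45], [0, 2.66], [-2.55, 2.55]. Speed limits (rad/s): [2.57, 2.57, 3.14, 3.14, 3.14, 3.14].

## Interface

Orientations are given as a rotation vector (axis times angle).
In Python, from workcell import read_state, read_camera, calibration, finish_job gives the robot as it stands.
- The arm moves only by the tool step_arm, never from a script. Its argument "commands" is a list of rows, each an object of numbers: "fingers": the gripper's target within -1 to 1 (shut at 1, half-way at 0, fully open at -1); "dx", "dy", "dz": the shift along the tool's x, y, z in m; "roll": the turn about the tool's z in degrees. In form: [{"fingers": .., "dx": .., "dy": .., "dz": .., "roll": ..}, ...]. A call has 1 to 8 rows; each row is the pose to reach, as a shift and turn from the pose commanded when the call began, along the tool's axes at that moment; what a row does not reach only later rows make up. A row lasts 1/8 s, in which the tool goes at most 62.5 mm and 10.7 degrees, less where a joint would pass 70% of its speed; a pose out of reach is approached as far as the arm can. A call with a gripper value outside its range is refused whole. The fingers move at their own pace and stop on an object; "squeeze" is the grip in N (left out, the last holds). Time passes only in rows, so rows that repeat a pose let the fingers close. It gives the time, the measured TCP pose, the force, the opening and the grip force at its end, in the units of the state.
- read_state(): the state, without advancing time (a new reading comes with each control period).
- read_camera(name): name is "scene" or "top"; returns (picture, depth): 400x640x3 uint8, blue, green, red; 400x640 float32, m along the optical axis (not along the pixel's ray), 0 where there is no reading.
- calibration(name): a dict with "intrinsics" (3x3 intrinsics, pixels), "k1" (the pictures are not rectified: a ray, as slopes to the right and down, at radius r is drawn at 1 + k1 r^2 times it, then the intrinsics apply), "world_to_cam" (4x4, takes a point from world to camera coordinates). Camera axes: x right, y up, looking along -z (the intrinsics and any distortion apply to the point x, -y, -z); pixel columns grow to the right and rows downward; lengths in m; the calibration is good to about 2 mm. A picture is of the moment at which its call begins. calibration takes no time and is no camera call.
- finish_job(): hands the job in; it is judged then, once.
The state is a dict: "time": time; "q": joint angles; "joint_vel": joint speeds; "joint_torque": joint torques, N m; "tool_pos": TCP position; "tcp_rot": TCP orientation; "wrist_force": force on the tool from outside, world axes, zero at the start; "torque": the same for the moment, N m; "width": opening from 0.0 (shut) to 1.0 (fully open); "grip_force": force on a finger pad.
Only numpy, scipy, OpenCV 4.12 (cv2) and the standard library are available. Lean on these libraries where they do the work, as an engineer would, in place of code of your own. Each camera call takes 0.05 s, during which the arm holds its last target. There are 200 camera calls.

## Working session

There is one attempt and no reset: what is moved stays moved. The work goes in short steps, Python scripts to look and compute and a tool call to move; the robot and the scene stay as the last step left them, time stands still between calls to the robot, and variables do not carry over. Pictures are saved under pics/ and viewed, at most 10 in all, crops included, and the job is handed in when it is done.

Besides the shell and the picture viewer there is one more tool, called by a JSON object that holds its "name" and its "arguments", one argument or row to a line. step_arm: Moves the arm, as the interface text tells. Its arguments: {"type":"object","properties":{"commands":{"type":"array","items":{"type":"object","properties":{"fingers":{"type":"number"},"dx":{"type":"number"},"dy":{"type":"number"},"dz":{"type":"number"},"roll":{"type":"number"}}}},"squeeze":{"type":"number"}},"required":["commands"]}

```bash
mkdir -p pics
cat > h.py <<'E'
import numpy as np, cv2
from workcell import *
def cap(n):
    p,d=read_camera(n); cv2.imwrite(f'pics/{n}_raw.png',p); np.save(f'pics/{n}_d.npy',d); return p,d
def cloud(n,d):
    c=calibration(n);K=np.array(c['intrinsics']);k=c['k1'];T=np.linalg.inv(np.array(c['world_to_cam']))
    v,u=np.mgrid[:400,:640]
    a=(u-K[0,2])/K[0,0];b=(v-K[1,2])/K[1,1]
    x,y=a.copy(),b.copy()
    for _ in range(20):
        s=1+k*(x*x+y*y);x,y=a/s,b/s
    P=np.stack([x*d,-y*d,-d,np.ones_like(d)],-1)@T.T
    P=P[...,:3];P[d==0]=np.nan
    return P
E
python3 - <<'E'
from h import *
for n in('scene','top'):
    p,d=cap(n);P=cloud(n,d);np.save(f'pics/{n}_P.npy',P)
    c=calibration(n);print(n,np.linalg.inv(np.array(c['world_to_cam']))[:3].round(3).tolist(),c['k1'])
s=read_state();print(s)
E
```

```text
scene [[-0.88, 0.33, -0.341, 0.293], [-0.475, -0.624, 0.62, 0.6], [-0.008, 0.708, 0.706, 0.742]] 0.039817026473390714
top [[0.014, 0.998, -0.054, 0.524], [-1.0, 0.013, -0.021, 0.019], [-0.02, 0.054, 0.998, 0.976]] 0.03764169623380578
{'time': 0.1, 'q': array([-1.36290880e+00,  2.64683947e-01,  1.60521699e+00, -8.63011985e-06,
        1.27367493e+00, -3.69058159e-02]), 'joint_vel': array([ 7.96003233e-05, -2.34341524e-03, -4.77993737e-03,  1.08922550e-03,
       -5.23837561e-04, -1.34473782e-03]), 'joint_torque': array([ 1.35420628e-04, -5.16706181e+01, -3.68590593e+01, -3.58013779e-05,
        6.35395671e-03,  2.01610214e-05]), 'tool_pos': array([ 0.16344965, -0.65425211,  0.23009341]), 'tcp_rot': array([-3.11612901e+00, -3.83323903e-01,  2.78735480e-04]), 'wrist_force': array([ 0.25152372,  0.62451087, -0.6555092 ]), 'torque': array([ 0.03421034, -0.0025539 ,  0.02658412]), 'grip_force': 0.0, 'width': 1.0023958836267466}
```

View pics/top_raw.png

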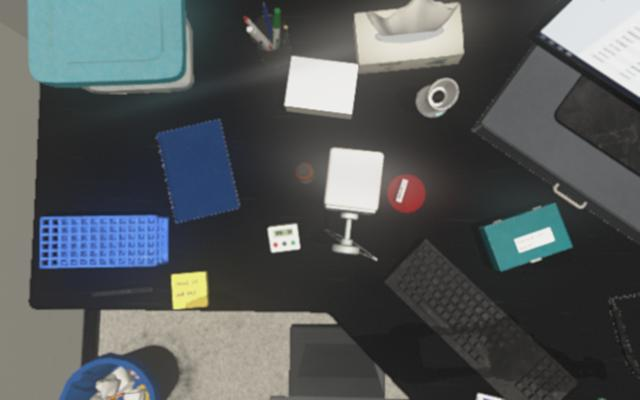

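View pics/scene_raw.png

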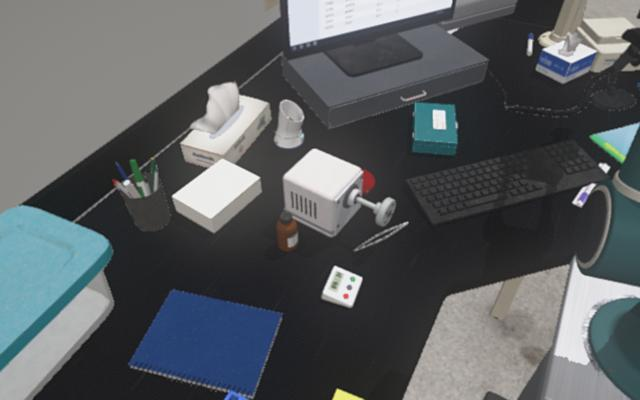

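The top view shows the drive box at about (355,180), the flange at (345,250), the forceps at (350,245) and the timer at (283,238). The scene view shows the flange at (385,211). Next I measure them from depth.

Run:
```python
from h import *
P=np.load('pics/top_P.npy');S=np.load('pics/scene_P.npy')
print('desk z',np.nanmedian(P[260:290,230:300,2]),'box top',np.nanmedian(P[160:200,335:375],axis=(0,1)))
b=P[140:220,315:395].reshape(-1,3);b=b[(b[:,2]>.11)&(b[:,2]<.135)]
r=cv2.minAreaRect((b[:,:2]*1000).astype(np.float32));print('boxrect',r)
np.set_printoptions(precision=4,suppress=True)
for v in range(208,262,2):
    m=[(u,P[v,u]) for u in range(322,372) if P[v,u,2]>.05]
    if m:
        q=np.array([x for _,x in m]); print(v,m[0][0],m[-1][0],q.mean(0),'z',q[:,2].max(),'y',q[:,1].min(),q[:,1].max())
q=S[180:240,330:410].reshape(-1,3)
q=q[(q[:,2]>.05)&(q[:,2]<.125)]
for x0 in np.arange(.34,.47,.005):
    k=q[(q[:,0]>=x0)&(q[:,0]<x0+.005)]
    if len(k):print('S',x0.round(3),len(k),k.mean(0),k[:,1].min(),k[:,1].max(),k[:,2].max())
p=cv2.imread('pics/top_raw.png');a=cv2.resize(p[190:270,300:400],(500,400),interpolation=2)
s=cv2.imread('pics/scene_raw.png');c=cv2.resize(s[160:240,320:420],(500,400),interpolation=2)
cv2.imwrite('pics/crop1.png',np.vstack([a,c])[:, :][:800] if 0 else cv2.resize(np.hstack([a,c]),(800,320)))
```

```text
desk z 0.0007238186347801601 box top [ 0.62916149 -0.02270941  0.12252034]
boxrect ((628.1264038085938, -21.74457550048828), (109.85633850097656, 129.81942749023438), 84.34720611572266)
208 327 371 [ 0.5725 -0.0131  0.1157] z 0.12303600809119752 y -0.05688161827553043 0.0316494768050964
210 338 371 [ 0.5687 -0.0243  0.1147] z 0.12041812013134234 y -0.05746732515719753 0.008673539282696817
212 340 371 [ 0.5651 -0.0279  0.1059] z 0.11794369196717613 y -0.05750310440304339 0.0044347498986359556
214 341 360 [ 0.561  -0.0169  0.1038] z 0.10910063782638313 y -0.03684834662977127 0.002299855337209826
216 341 357 [ 0.5568 -0.0138  0.1051] z 0.10932905071342025 y -0.030512789230937795 0.0023292942118817023
218 347 357 [ 0.553  -0.0202  0.0995] z 0.10688904429692703 y -0.030643952661334885 -0.010180434919298202
220 347 351 [ 0.5489 -0.0143  0.0948] z 0.09652308732883108 y -0.018504101946077142 -0.010151743219673146
222 347 350 [ 0.5448 -0.0134  0.0934] z 0.09492194139612586 y -0.016494756491612896 -0.010289065268553714
224 346 350 [ 0.5407 -0.0123  0.0939] z 0.09533416161042596 y -0.0164140166
[... 801 characters left out ...]
0992] z 0.10365422311980244 y -0.020996101009202357 0.0016413137061678032
242 341 352 [ 0.5037 -0.0095  0.0997] z 0.10354844232221783 y -0.021134811701079094 0.001646066446987303
244 333 351 [ 0.4994 -0.0004  0.0971] z 0.1058798513077076 y -0.018823378489886314 0.01806393844986801
246 333 356 [ 0.4959 -0.0052  0.1116] z 0.11933238089757103 y -0.029680655711327074 0.018015680837458366
248 333 359 [ 0.492  -0.0082  0.1128] z 0.11897144160797635 y -0.03520625242202877 0.01796430159914943
250 333 358 [ 0.4879 -0.0072  0.1131] z 0.11931808235159302 y -0.032930447358095735 0.01791290435208038
252 342 358 [ 0.484  -0.0156  0.1108] z 0.11804989564331414 y -0.033151331664368316 -0.0007141941403443625
```

View pics/crop1.png

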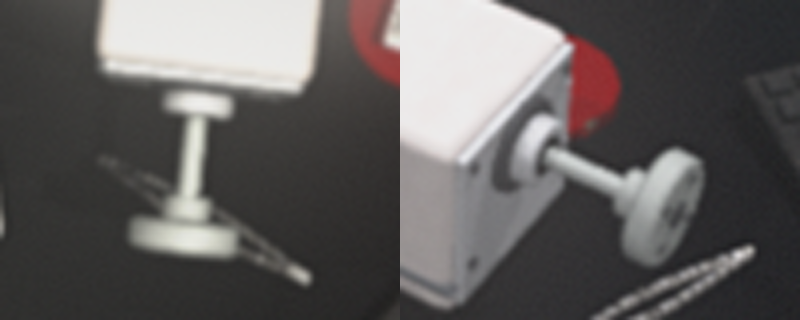

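```bash
cat >> h.py <<'E'
from scipy.spatial.transform import Rotation as R
def go(t,yaw=None):
    s=read_state();M=R.from_rotvec(s['tcp_rot']).as_matrix()
    print('t',s['time'],'pos',s['tool_pos'].round(4),'yaw of tool y',np.degrees(np.arctan2(M[1,1],M[0,1])).round(2),'F',s['wrist_force'].round(2),'w',round(s['width'],3),'tool z',M[:,2].round(3))
    print('shift tool axes',(M.T@(np.array(t)-s['tool_pos'])).round(4))
E
python3 - <<'E'
from h import *
P=np.load('pics/top_P.npy')
d=P[238:262,325:372].reshape(-1,3)
c=d[(d[:,2]>.112)];print(len(c),c.min(0),c.max(0),c.mean(0))
r=cv2.minAreaRect((c[:,:2]*1000).astype(np.float32));print(r)
# axis fit from shaft rows
q=P[222:239,340:356].reshape(-1,3);q=q[q[:,2]>.08];print(np.polyfit(q[:,0],q[:,1],1),len(q))
go([.49,-.009,.2])
E
```

```text
118 [ 0.48405945 -0.02634079  0.11216054] [0.49805115 0.00997032 0.12003163] [ 0.49100337 -0.00814188  0.1161344 ]
((491.0860900878906, -8.191696166992188), (13.992620468139648, 36.25425338745117), 0.42709940671920776)
[-0.08503539  0.03333196] 82
t 0.1 pos [ 0.1634 -0.6543  0.2301] yaw of tool y -75.97 F [ 0.25  0.62 -0.66] w 1.002 tool z [-0.     0.002 -1.   ]
shift tool axes [ 0.4732 -0.5468  0.0312]
```

{"name": "step_arm", "arguments": {
  "commands": [
    {"fingers": 0, "dx": 0.04, "dy": -0.046, "dz": 0.003, "roll": -9},
    {"fingers": 0, "dx": 0.08, "dy": -0.091, "dz": 0.005, "roll": -18},
    {"fingers": 0, "dx": 0.12, "dy": -0.137, "dz": 0.008, "roll": -27},
    {"fingers": 0, "dx": 0.16, "dy": -0.182, "dz": 0.01, "roll": -36},
    {"fingers": 0, "dx": 0.2, "dy": -0.228, "dz": 0.013, "roll": -45},
    {"fingers": 0, "dx": 0.24, "dy": -0.274, "dz": 0.015, "roll": -54},
    {"fingers": 0, "dx": 0.28, "dy": -0.32, "dz": 0.018, "roll": -63},
    {"fingers": 0, "dx": 0.315, "dy": -0.365, "dz": 0.02, "roll": -70.5}
  ]
}}

```text
time: 1.1
tool_pos: [0.3811, -0.2223, 0.2109]
tcp_rot: [-2.32, -2.118, -0.0]
wrist_force: [-0.1, -0.4, -0.0]
width: 0.502
grip_force: 0.0
```

```bash
python3 -c "
from h import *
go([.491,-.0082,.19])"
```

```text
t 1.1 pos [ 0.3811 -0.2223  0.2109] yaw of tool y -5.22 F [-0.13 -0.41 -0.01] w 0.502 tool z [ 0.  0. -1.]
shift tool axes [0.2233 0.09   0.021 ]
```

{"name": "step_arm", "arguments": {
  "commands": [
    {"dx": 0.05, "dy": 0.02, "dz": 0.005},
    {"dx": 0.1, "dy": 0.04, "dz": 0.01},
    {"dx": 0.15, "dy": 0.06, "dz": 0.015},
    {"dx": 0.2, "dy": 0.08, "dz": 0.02},
    {"dx": 0.223, "dy": 0.09, "dz": 0.021},
    {"dx": 0.223, "dy": 0.09, "dz": 0.021},
    {"dx": 0.223, "dy": 0.09, "dz": 0.021}
  ]
}}

```text
invalid input
```

Run:
```python
from h import *
go([.491,-.0082,.135])
p,d=cap('top');s,ds=cap('scene')
a=cv2.resize(p[190:280,290:400],(440,360),interpolation=2);c=cv2.resize(s[140:230,330:420],(360,360),interpolation=2)
cv2.imwrite('pics/crop2.png',np.hstack([a,c]))
```

```text
t 1.1 pos [ 0.3811 -0.2223  0.2109] yaw of tool y -5.22 F [-0.13 -0.41 -0.01] w 0.502 tool z [ 0.  0. -1.]
shift tool axes [0.2232 0.09   0.076 ]
```

View pics/crop2.png

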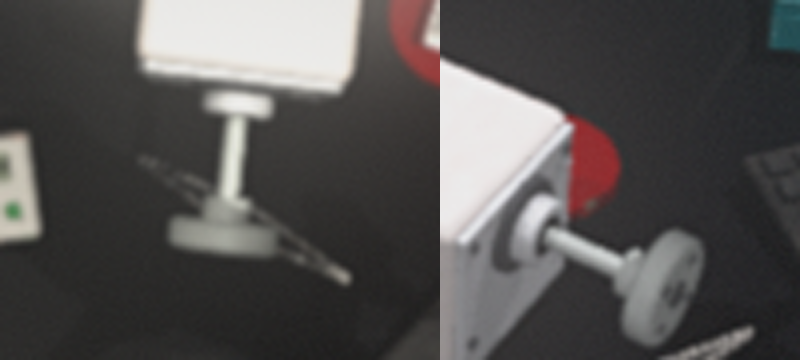

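The call was rejected because every row needs all its fields. The pictures show the gripper not yet in view and the flange unchanged. I'll send it again in full.

{"name": "step_arm", "arguments": {
  "commands": [
    {"fingers": 0, "roll": 0, "dx": 0.05, "dy": 0.02, "dz": 0.005},
    {"fingers": 0, "roll": 0, "dx": 0.1, "dy": 0.04, "dz": 0.01},
    {"fingers": 0, "roll": 0, "dx": 0.15, "dy": 0.06, "dz": 0.015},
    {"fingers": 0, "roll": 0, "dx": 0.2, "dy": 0.08, "dz": 0.02},
    {"fingers": 0, "roll": 0, "dx": 0.223, "dy": 0.09, "dz": 0.021},
    {"fingers": 0, "roll": 0, "dx": 0.223, "dy": 0.09, "dz": 0.021},
    {"fingers": 0, "roll": 0, "dx": 0.223, "dy": 0.09, "dz": 0.021}
  ]
}}

```text
time: 2.08
tool_pos: [0.4911, -0.012, 0.1899]
tcp_rot: [-2.325, -2.112, 0.002]
wrist_force: [-0.7, 0.1, -0.1]
width: 0.502
grip_force: 0.0
```

Run:
```python
from h import *
go([.491,-.0082,.135])
s,ds=cap('scene')
cv2.imwrite('pics/crop3.png',cv2.resize(s[100:240,300:440],(560,560),interpolation=2))
```

```text
t 2.075 pos [ 0.4911 -0.012   0.1899] yaw of tool y -5.51 F [-0.67  0.07 -0.06] w 0.502 tool z [-0.001 -0.001 -1.   ]
shift tool axes [ 0.0038 -0.0004  0.0549]
```

View pics/crop3.png

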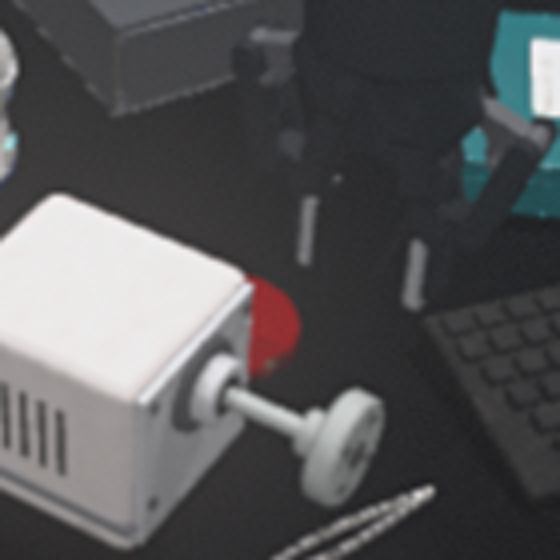

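Both fingers hang open above the disc: tips at crop (305,260) and (412,305), disc top at about (350,395). I'll lower to just above the rim and check.

{"name": "step_arm", "arguments": {
  "commands": [
    {"fingers": 0, "roll": 0, "dx": 0.001, "dy": 0, "dz": 0.03},
    {"fingers": 0, "roll": 0, "dx": 0.001, "dy": 0, "dz": 0.055},
    {"fingers": 0, "roll": 0, "dx": 0.001, "dy": 0, "dz": 0.062},
    {"fingers": 0, "roll": 0, "dx": 0.001, "dy": 0, "dz": 0.062}
  ]
}}

```text
time: 2.62
tool_pos: [0.4914, -0.0108, 0.1283]
tcp_rot: [-2.326, -2.111, 0.001]
wrist_force: [0.2, 0.2, 0.1]
width: 0.498
grip_force: 0.0
```

Run:
```python
from h import *
go([.491,-.0082,.1055])
s,ds=cap('scene')
cv2.imwrite('pics/crop4.png',cv2.resize(s[130:240,320:430],(770,600)[::-1] if 0 else (600,600),interpolation=2))
```

```text
t 2.625 pos [ 0.4914 -0.0108  0.1283] yaw of tool y -5.55 F [0.21 0.2  0.06] w 0.498 tool z [-0.001 -0.    -1.   ]
shift tool axes [ 0.0025 -0.0006  0.0228]
```

View pics/crop4.png

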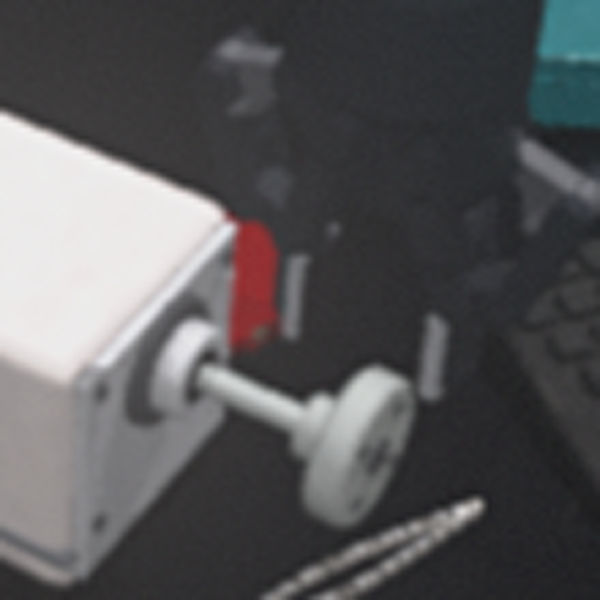

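The tips straddle the disc at crop (293,338) and (432,400), with the disc top at (378,368). I'll check the centring from depth before going down.

Run:
```python
from h import *
np.set_printoptions(precision=4,suppress=True)
S=cloud('scene',np.load('pics/scene_d.npy'))
a=np.radians(-5.5);ex=np.array([np.cos(a),np.sin(a)]);ey=np.array([-np.sin(a),np.cos(a)])
o=np.array([.491,-.0082])
q=S[130:240,320:430].reshape(-1,3);q=q[np.isfinite(q[:,0])]
L=np.c_[(q[:,:2]-o)@ex,(q[:,:2]-o)@ey,q[:,2]]
d=L[(abs(L[:,0])<.016)&(abs(L[:,1])<.04)&(L[:,2]>.05)&(L[:,2]<.124)]
h,e=np.histogram(d[:,0],np.arange(-.016,.017,.002));print(h,e);print(d.min(0),d.max(0))
f=L[(abs(L[:,1])<.03)&(L[:,2]>.124)&(L[:,2]<.15)&(abs(L[:,0])<.06)]
for s in(-1,1):
    g=f[f[:,0]*s>0];print(s,len(g),np.percentile(g,[5,50,95],axis=0))
h,e=np.histogram(f[:,0],np.arange(-.06,.061,.004));print(h)
c=calibration('scene');K=np.array(c['intrinsics'])
for p in([.491,-.0082,.118],[.4914,-.0108,.1283],[.491+.022*ex[0],-.0082+.022*ex[1],.132],[.491-.022*ex[0],-.0082-.022*ex[1],.132]):
    v=np.array(c['world_to_cam'])@np.r_[p,1];x,y=v[0]/-v[2],-v[1]/-v[2];s=1+c['k1']*(x*x+y*y)
    u=(K@[x*s,y*s,1])[:2];print(p,u,(u-[320,130])*600/110)
```

```text
[  0   0  12 167  44  26  36  30  32  23  10   0   1  14  13  10] [-0.016 -0.014 -0.012 -0.01  -0.008 -0.006 -0.004 -0.002  0.     0.002
  0.004  0.006  0.008  0.01   0.012  0.014  0.016]
[-0.0109 -0.0237  0.0651] [0.016  0.0312 0.1204]
-1 60 [[-0.0353 -0.0026  0.1335]
 [-0.0286  0.0053  0.1429]
 [-0.0225  0.0095  0.1494]]
1 74 [[ 0.02   -0.0114  0.133 ]
 [ 0.0211  0.0041  0.1425]
 [ 0.0319  0.0091  0.1493]]
[ 0  0  0  0  0  1 14 23 12 10  0  0  0  0  0  0  0  0  0  5 45 11  9  4
  0  0  0  0  0  0]
[0.491, -0.0082, 0.118] [386.2353 200.0376] [361.2832 382.0233]
[0.4914, -0.0108, 0.1283] [387.0823 195.0793] [365.9035 354.9782]
[np.float64(0.5128987163640779), np.float64(-0.010308606555444928), 0.132] [376.303 189.992] [307.1072 327.2291]
[np.float64(0.4691012836359221), np.float64(-0.006091393444555074), 0.132] [397.7377 199.2454] [424.0236 377.7021]
```

{"name": "step_arm", "arguments": {
  "commands": [
    {"fingers": 0, "roll": 0, "dx": 0.001, "dy": -0.001, "dz": 0.012},
    {"fingers": 0, "roll": 0, "dx": 0.001, "dy": -0.001, "dz": 0.0225},
    {"fingers": 0, "roll": 0, "dx": 0.001, "dy": -0.001, "dz": 0.0225},
    {"fingers": 0, "roll": 0, "dx": 0.001, "dy": -0.001, "dz": 0.0225}
  ],
  "squeeze": 40
}}

```text
time: 3.18
tool_pos: [0.4908, -0.0089, 0.1057]
tcp_rot: [-2.325, -2.113, 0.0]
wrist_force: [0.1, 0.6, 0.1]
width: 0.501
grip_force: 0.0
```

{"name": "step_arm", "arguments": {
  "commands": [
    {"fingers": 0.3, "roll": 0, "dx": 0, "dy": 0, "dz": 0},
    {"fingers": 0.5, "roll": 0, "dx": 0, "dy": 0, "dz": 0},
    {"fingers": 0.6, "roll": 0, "dx": 0, "dy": 0, "dz": 0},
    {"fingers": 0.7, "roll": 0, "dx": 0, "dy": 0, "dz": 0},
    {"fingers": 0.8, "roll": 0, "dx": 0, "dy": 0, "dz": 0},
    {"fingers": 1, "roll": 0, "dx": 0, "dy": 0, "dz": 0},
    {"fingers": 1, "roll": 0, "dx": 0, "dy": 0, "dz": 0},
    {"fingers": 1, "roll": 0, "dx": 0, "dy": 0, "dz": 0}
  ]
}}

```text
time: 4.18
tool_pos: [0.4907, -0.0089, 0.1058]
tcp_rot: [-2.325, -2.113, 0.0]
wrist_force: [-1.8, 0.4, 1.4]
width: 0.148
grip_force: 41.4
```

```bash
python3 -c "
from h import *
go([.491,-.0082,.1055]);print(read_state()['grip_force'])"
```

```text
t 4.175 pos [ 0.4907 -0.0089  0.1058] yaw of tool y -5.48 F [-1.79  0.39  1.41] w 0.148 tool z [-0.  0. -1.]
shift tool axes [0.0008 0.0002 0.0003]
41.433719357592054
```

{"name": "step_arm", "arguments": {
  "commands": [
    {"fingers": 1, "roll": 0, "dx": 0, "dy": 0.0007, "dz": 0},
    {"fingers": 1, "roll": 0, "dx": 0, "dy": 0.0014, "dz": 0},
    {"fingers": 1, "roll": 0, "dx": 0, "dy": 0.002, "dz": 0},
    {"fingers": 1, "roll": 0, "dx": 0, "dy": 0.002, "dz": 0}
  ]
}}

```text
time: 4.68
tool_pos: [0.4928, -0.0091, 0.1058]
tcp_rot: [-2.325, -2.113, 0.0]
wrist_force: [-0.7, -0.6, 1.7]
width: 0.143
grip_force: 41.5
```

{"name": "step_arm", "arguments": {
  "commands": [
    {"fingers": 1, "roll": 0, "dx": 0, "dy": 0.0007, "dz": 0},
    {"fingers": 1, "roll": 0, "dx": 0, "dy": 0.0014, "dz": 0},
    {"fingers": 1, "roll": 0, "dx": 0, "dy": 0.002, "dz": 0},
    {"fingers": 1, "roll": 0, "dx": 0, "dy": 0.002, "dz": 0}
  ]
}}

```text
time: 5.18
tool_pos: [0.4949, -0.0093, 0.1058]
tcp_rot: [2.325, 2.113, 0.0]
wrist_force: [-1.5, -0.1, 1.2]
width: 0.146
grip_force: 41.5
```

{"name": "step_arm", "arguments": {
  "commands": [
    {"fingers": 1, "roll": 0, "dx": 0, "dy": 0.0007, "dz": 0},
    {"fingers": 1, "roll": 0, "dx": 0, "dy": 0.0014, "dz": 0},
    {"fingers": 1, "roll": 0, "dx": 0, "dy": 0.002, "dz": 0},
    {"fingers": 1, "roll": 0, "dx": 0, "dy": 0.002, "dz": 0}
  ]
}}

```text
time: 5.68
tool_pos: [0.4963, -0.0095, 0.1056]
tcp_rot: [-2.324, -2.112, 0.001]
wrist_force: [-4.6, -0.5, 3.0]
width: 0.145
grip_force: 41.6
```

{"name": "step_arm", "arguments": {
  "commands": [
    {"fingers": 1, "roll": 0, "dx": 0, "dy": 0.0005, "dz": 0},
    {"fingers": 1, "roll": 0, "dx": 0, "dy": 0.001, "dz": 0},
    {"fingers": 1, "roll": 0, "dx": 0, "dy": 0.001, "dz": 0}
  ]
}}

```text
time: 6.05
tool_pos: [0.4967, -0.0095, 0.1055]
tcp_rot: [-2.324, -2.112, 0.003]
wrist_force: [-6.2, 1.3, 3.9]
width: 0.144
grip_force: 41.8
```

{"name": "step_arm", "arguments": {
  "commands": [
    {"fingers": 1, "roll": 0, "dx": 0, "dy": 0.0005, "dz": 0},
    {"fingers": 1, "roll": 0, "dx": 0, "dy": 0.001, "dz": 0},
    {"fingers": 1, "roll": 0, "dx": 0, "dy": 0.0015, "dz": 0},
    {"fingers": 1, "roll": 0, "dx": 0, "dy": 0.0015, "dz": 0},
    {"fingers": 1, "roll": 0, "dx": 0, "dy": 0.0015, "dz": 0}
  ]
}}

```text
time: 6.68
tool_pos: [0.4972, -0.0095, 0.1052]
tcp_rot: [-2.323, -2.111, 0.005]
wrist_force: [-8.2, 1.1, 5.7]
width: 0.146
grip_force: 41.9
```

```bash
python3 -c "
from h import *
go([.491,-.0082,.1055]);print(read_state()['torque'])"
```

```text
t 6.675 pos [ 0.4972 -0.0095  0.1052] yaw of tool y -5.47 F [-8.22  1.11  5.74] w 0.146 tool z [-0.004  0.    -1.   ]
shift tool axes [ 0.0007 -0.0063 -0.0002]
[ 0.01848054  1.33805581 -0.06643435]
```

{"name": "step_arm", "arguments": {
  "commands": [
    {"fingers": 1, "roll": 0, "dx": 0, "dy": 0.001, "dz": 0},
    {"fingers": 1, "roll": 0, "dx": 0, "dy": 0.001, "dz": 0},
    {"fingers": 1, "roll": 0, "dx": 0, "dy": 0.001, "dz": 0},
    {"fingers": 1, "roll": 0, "dx": 0, "dy": 0.001, "dz": 0},
    {"fingers": 1, "roll": 0, "dx": 0, "dy": 0.001, "dz": 0},
    {"fingers": 1, "roll": 0, "dx": 0, "dy": 0.001, "dz": 0},
    {"fingers": 1, "roll": 0, "dx": 0, "dy": 0.001, "dz": 0},
    {"fingers": 1, "roll": 0, "dx": 0, "dy": 0.001, "dz": 0}
  ]
}}

```text
time: 7.68
tool_pos: [0.4976, -0.0096, 0.1051]
tcp_rot: [-2.322, -2.11, 0.006]
wrist_force: [-11.3, 0.5, 6.5]
width: 0.15
grip_force: 42.1
```

```bash
python3 -c "
from h import *
np.set_printoptions(precision=5,suppress=True)
s=read_state();print(s['tool_pos'],s['wrist_force'],s['tcp_rot'])"
```

```text
[ 0.49762 -0.00958  0.10513] [-11.31074   0.52274   6.52608] [-2.32183 -2.11014  0.00606]
```

{"name": "step_arm", "arguments": {
  "commands": [
    {"fingers": 1, "roll": 0, "dx": 0, "dy": -0.0015, "dz": 0},
    {"fingers": 1, "roll": 0, "dx": 0, "dy": -0.003, "dz": 0},
    {"fingers": 1, "roll": 0, "dx": 0, "dy": -0.0045, "dz": 0},
    {"fingers": 1, "roll": 0, "dx": 0, "dy": -0.006, "dz": 0},
    {"fingers": 1, "roll": 0, "dx": 0, "dy": -0.0075, "dz": 0},
    {"fingers": 1, "roll": 0, "dx": 0, "dy": -0.009, "dz": 0},
    {"fingers": 1, "roll": 0, "dx": 0, "dy": -0.0105, "dz": 0},
    {"fingers": 1, "roll": 0, "dx": 0, "dy": -0.012, "dz": 0}
  ]
}}

```text
time: 8.68
tool_pos: [0.4887, -0.0087, 0.106]
tcp_rot: [2.325, 2.112, 0.001]
wrist_force: [1.0, -0.8, 0.8]
width: 0.146
grip_force: 41.3
```

{"name": "step_arm", "arguments": {
  "commands": [
    {"fingers": 1, "roll": 0, "dx": 0, "dy": -0.0007, "dz": 0},
    {"fingers": 1, "roll": 0, "dx": 0, "dy": -0.0014, "dz": 0},
    {"fingers": 1, "roll": 0, "dx": 0, "dy": -0.002, "dz": 0},
    {"fingers": 1, "roll": 0, "dx": 0, "dy": -0.002, "dz": 0}
  ]
}}

```text
time: 9.18
tool_pos: [0.4863, -0.0085, 0.1059]
tcp_rot: [2.325, 2.113, 0.0]
wrist_force: [0.9, 0.1, 0.6]
width: 0.148
grip_force: 41.3
```

{"name": "step_arm", "arguments": {
  "commands": [
    {"fingers": 1, "roll": 0, "dx": 0, "dy": -0.0007, "dz": 0},
    {"fingers": 1, "roll": 0, "dx": 0, "dy": -0.0014, "dz": 0},
    {"fingers": 1, "roll": 0, "dx": 0, "dy": -0.002, "dz": 0},
    {"fingers": 1, "roll": 0, "dx": 0, "dy": -0.002, "dz": 0}
  ]
}}

```text
time: 9.68
tool_pos: [0.4843, -0.0083, 0.1058]
tcp_rot: [-2.325, -2.113, 0.0]
wrist_force: [1.1, 0.5, 0.7]
width: 0.147
grip_force: 41.3
```

{"name": "step_arm", "arguments": {
  "commands": [
    {"fingers": 1, "roll": 0, "dx": 0, "dy": -0.0007, "dz": 0},
    {"fingers": 1, "roll": 0, "dx": 0, "dy": -0.0014, "dz": 0},
    {"fingers": 1, "roll": 0, "dx": 0, "dy": -0.002, "dz": 0},
    {"fingers": 1, "roll": 0, "dx": 0, "dy": -0.002, "dz": 0}
  ]
}}

```text
time: 10.18
tool_pos: [0.4823, -0.0081, 0.1058]
tcp_rot: [-2.325, -2.113, 0.0]
wrist_force: [1.9, -0.4, 1.4]
width: 0.15
grip_force: 41.3
```

{"name": "step_arm", "arguments": {
  "commands": [
    {"fingers": 1, "roll": 0, "dx": 0, "dy": -0.0007, "dz": 0},
    {"fingers": 1, "roll": 0, "dx": 0, "dy": -0.0014, "dz": 0},
    {"fingers": 1, "roll": 0, "dx": 0, "dy": -0.002, "dz": 0},
    {"fingers": 1, "roll": 0, "dx": 0, "dy": -0.002, "dz": 0}
  ]
}}

```text
time: 10.68
tool_pos: [0.4811, -0.008, 0.1061]
tcp_rot: [2.324, 2.112, 0.002]
wrist_force: [4.7, -1.1, -1.3]
width: 0.146
grip_force: 41.1
```

{"name": "step_arm", "arguments": {
  "commands": [
    {"fingers": 1, "roll": 0, "dx": 0, "dy": -0.0007, "dz": 0},
    {"fingers": 1, "roll": 0, "dx": 0, "dy": -0.0014, "dz": 0},
    {"fingers": 1, "roll": 0, "dx": 0, "dy": -0.002, "dz": 0},
    {"fingers": 1, "roll": 0, "dx": 0, "dy": -0.002, "dz": 0}
  ]
}}

```text
time: 11.18
tool_pos: [0.4804, -0.0079, 0.1064]
tcp_rot: [2.323, 2.111, 0.005]
wrist_force: [8.1, -0.5, -2.4]
width: 0.15
grip_force: 40.9
```

{"name": "step_arm", "arguments": {
  "commands": [
    {"fingers": 1, "roll": 0, "dx": 0, "dy": -0.0005, "dz": 0},
    {"fingers": 1, "roll": 0, "dx": 0, "dy": -0.001, "dz": 0},
    {"fingers": 1, "roll": 0, "dx": 0, "dy": -0.0015, "dz": 0},
    {"fingers": 1, "roll": 0, "dx": 0, "dy": -0.0015, "dz": 0},
    {"fingers": 1, "roll": 0, "dx": 0, "dy": -0.0015, "dz": 0},
    {"fingers": 1, "roll": 0, "dx": 0, "dy": -0.0015, "dz": 0},
    {"fingers": 1, "roll": 0, "dx": 0, "dy": -0.0015, "dz": 0},
    {"fingers": 1, "roll": 0, "dx": 0, "dy": -0.0015, "dz": 0}
  ]
}}

```text
time: 12.18
tool_pos: [0.4798, -0.0079, 0.1066]
tcp_rot: [2.322, 2.11, 0.007]
wrist_force: [10.3, -0.9, -3.9]
width: 0.148
grip_force: 40.8
```

```bash
python3 -c "
from h import *
np.set_printoptions(precision=5,suppress=True)
s=read_state();print(s['tool_pos'],s['wrist_force'],s['tcp_rot'])"
```

```text
[ 0.47985 -0.00786  0.1066 ] [10.25787 -0.94779 -3.93447] [2.32151 2.10964 0.00694]
```

{"name": "step_arm", "arguments": {
  "commands": [
    {"fingers": 1, "roll": 0, "dx": 0, "dy": 0, "dz": 0},
    {"fingers": 1, "roll": 0, "dx": 0, "dy": 0, "dz": 0},
    {"fingers": 1, "roll": 0, "dx": 0, "dy": 0, "dz": 0}
  ]
}}

```text
time: 12.55
tool_pos: [0.4798, -0.0078, 0.1066]
tcp_rot: [2.322, 2.11, 0.007]
wrist_force: [11.3, -0.6, -3.2]
width: 0.144
grip_force: 40.8
```

{"name": "step_arm", "arguments": {
  "commands": [
    {"fingers": 1, "roll": 0, "dx": 0, "dy": 0.0015, "dz": 0},
    {"fingers": 1, "roll": 0, "dx": 0, "dy": 0.003, "dz": 0},
    {"fingers": 1, "roll": 0, "dx": 0, "dy": 0.005, "dz": 0},
    {"fingers": 1, "roll": 0, "dx": 0, "dy": 0.007, "dz": 0},
    {"fingers": 1, "roll": 0, "dx": 0, "dy": 0.009, "dz": 0},
    {"fingers": 1, "roll": 0, "dx": 0, "dy": 0.0115, "dz": 0},
    {"fingers": 1, "roll": 0, "dx": 0, "dy": 0.0115, "dz": 0},
    {"fingers": 1, "roll": 0, "dx": 0, "dy": 0.0115, "dz": 0}
  ]
}}

```text
time: 13.55
tool_pos: [0.4879, -0.0087, 0.1056]
tcp_rot: [-2.325, -2.112, 0.001]
wrist_force: [-2.1, 0.3, 2.4]
width: 0.149
grip_force: 41.5
```

```bash
python3 -c "
from h import *
np.set_printoptions(precision=5,suppress=True)
s=read_state();print(s['tool_pos'],s['wrist_force'],s['tcp_rot'])"
```

```text
[ 0.48794 -0.00869  0.10557] [-2.07843  0.2527   2.39505] [-2.32456 -2.11247  0.0009 ]
```

{"name": "step_arm", "arguments": {
  "commands": [
    {"fingers": 1, "roll": 0, "dx": 0, "dy": 0.0005, "dz": 0},
    {"fingers": 1, "roll": 0, "dx": 0, "dy": 0.0009, "dz": 0},
    {"fingers": 1, "roll": 0, "dx": 0, "dy": 0.0009, "dz": 0},
    {"fingers": 1, "roll": 0, "dx": 0, "dy": 0.0009, "dz": 0}
  ]
}}

```text
time: 14.05
tool_pos: [0.4891, -0.0088, 0.1057]
tcp_rot: [-2.325, -2.113, 0.0]
wrist_force: [-2.2, -0.5, 2.1]
width: 0.146
grip_force: 41.5
```

```bash
python3 -c "
from h import *
np.set_printoptions(precision=5,suppress=True)
s=read_state();print(s['tool_pos'],s['wrist_force'],s['tcp_rot'])"
```

```text
[ 0.48913 -0.00876  0.10574] [-2.18525 -0.48254  2.1131 ] [-2.32491 -2.11275  0.00016]
```

{"name": "step_arm", "arguments": {
  "commands": [
    {"fingers": 1, "roll": 0, "dx": 0, "dy": -0.0007, "dz": 0},
    {"fingers": 1, "roll": 0, "dx": 0, "dy": -0.0007, "dz": 0},
    {"fingers": 1, "roll": 0, "dx": 0, "dy": -0.0007, "dz": 0}
  ]
}}

```text
time: 14.42
tool_pos: [0.4888, -0.0087, 0.1059]
tcp_rot: [2.325, 2.113, 0.001]
wrist_force: [0.4, -0.2, 1.1]
width: 0.148
grip_force: 41.4
```

```bash
python3 -c "
from h import *
np.set_printoptions(precision=5,suppress=True)
s=read_state();print(s['tool_pos'],s['wrist_force'],s['tcp_rot'])"
```

```text
[ 0.48879 -0.00874  0.10589] [ 0.43932 -0.15858  1.08042] [2.32468 2.11251 0.00066]
```

It sits on the midpoint with near-zero force. Now I release and withdraw upward.

{"name": "step_arm", "arguments": {
  "commands": [
    {"fingers": 0.3, "roll": 0, "dx": 0, "dy": 0, "dz": 0},
    {"fingers": 0, "roll": 0, "dx": 0, "dy": 0, "dz": 0},
    {"fingers": 0, "roll": 0, "dx": 0, "dy": 0, "dz": 0},
    {"fingers": 0, "roll": 0, "dx": 0, "dy": 0, "dz": 0}
  ]
}}

```text
time: 14.92
tool_pos: [0.4885, -0.0087, 0.1058]
tcp_rot: [2.325, 2.113, 0.0]
wrist_force: [-1.5, 0.3, 0.8]
width: 0.5
grip_force: 0.0
```

{"name": "step_arm", "arguments": {
  "commands": [
    {"fingers": 0, "roll": 0, "dx": 0, "dy": 0, "dz": -0.01},
    {"fingers": 0, "roll": 0, "dx": 0, "dy": 0, "dz": -0.03},
    {"fingers": 0, "roll": 0, "dx": 0, "dy": 0, "dz": -0.06},
    {"fingers": 0, "roll": 0, "dx": 0, "dy": 0, "dz": -0.1},
    {"fingers": 0, "roll": 0, "dx": 0, "dy": 0, "dz": -0.1},
    {"fingers": 0, "roll": 0, "dx": 0, "dy": 0, "dz": -0.1}
  ]
}}

```text
time: 15.68
tool_pos: [0.4884, -0.0087, 0.2059]
tcp_rot: [2.325, 2.113, 0.0]
wrist_force: [-0.2, -0.0, -0.6]
width: 0.5
grip_force: 0.0
```

Run:
```python
from h import *
go([.49,-.0087,.2])
A=np.load('pics/scene_P.npy');s,d=cap('scene');B=cloud('scene',d)
a=np.radians(-5.5);ex=np.array([np.cos(a),np.sin(a)]);ey=np.array([-np.sin(a),np.cos(a)]);o=np.array([.491,-.0082])
for S in(A,B):
    q=S[130:240,320:430].reshape(-1,3);q=q[np.isfinite(q[:,0])];x=(q[:,:2]-o)@ex;y=(q[:,:2]-o)@ey
    m=(x<-.003)&(x>-.03)&(abs(y)<.03)&(q[:,2]>.06)&(q[:,2]<.115);print(m.sum(),np.percentile(x[m],[5,25,40]))
cv2.imwrite('pics/end.png',s)
```

```text
t 15.675 pos [ 0.4884 -0.0087  0.2059] yaw of tool y -5.48 F [-0.24 -0.04 -0.55] w 0.5 tool z [ 0. -0. -1.]
shift tool axes [0.0002 0.0016 0.0059]
233 [-0.01004826 -0.00924528 -0.00892458]
241 [-0.01156034 -0.01065357 -0.01037229]
```

View pics/end.png

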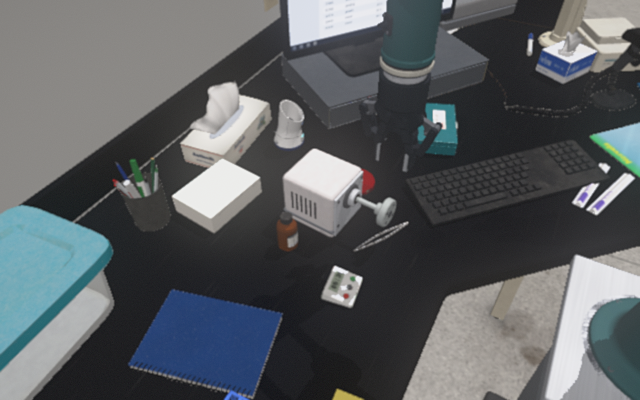

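The flange at (385,211) stands free, 1.5 mm further out than at the start, which fits the plan. The timer, bottle, dish and forceps have not moved.

```bash
python3 -c "
from workcell import *
print(finish_job())"
```

```text
the job is handed in; nothing more can be done
None
```

I pushed the shaft to the inner stop and pulled it to the outer one, about 11 N at the wrist each time with a pause. I then left it midway in about 14 mm of play, let go and handed the job in at about 16 s; no verdict came back.

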